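# Raise the lane barrier and send the egg tray home

### The arm

A 6-joint arm with a two-finger parallel gripper is mounted at the origin on the work surface. World frame = base frame: x ahead of the robot, y to its left, z up, the work surface at z = 0. Lengths are in m, angles in degrees, forces in N, time in s.
With the tool pointing down it reaches from about 0.325 to 1 m from the base axis. Payload 5.1 kg.
Tool frame: the origin (TCP) lies at the very end of the fingers, on their centre line; the grasp point (between the pads) lies 19 mm behind it; z points along the fingers, y is the direction in which the jaws open and shut (so a half turn about z gives the same grasp; the last joint's range is limited). The gripper opens to 85 mm and grips with 20 to 120 N. Pads are 22 mm wide; open, the fingers measure 114 mm over their backs; the gripper's body (76 mm by 85 mm) begins 54 mm behind the grasp point. The pads swing forward as they close: fully open they stand 13 mm farther back than shut.
Start: joints at [72.101, 7.093, 94.555, -0, 78.352, -4.733], TCP at [0.148, 0.633, 0.231] pointing down, gripper open.
Joint ranges: [-149.61, 149.61], [-58.7, 133.49], [1.44, 155.28], [-77.14, 257.14], [18.33, 153.61], [-166.67, 166.67]. Speed limits (degrees/s): [147.25, 147.25, 180, 180, 180, 180].

### API

Orientations are given as [roll, pitch, yaw] about the fixed x, y, z axes, in that order (R = Rz(yaw) Ry(pitch) Rx(roll)).
In Python, from cell import manip, camera, get_calibration gives the robot as it stands.
- The arm moves only by the tool play_rows, never from a script. Its arguments are lists of equal length, an entry for each row: "angular": the turn, a rotation vector about the tool's x, y, z in rad, a list of three; "translation": the shift along the tool's x, y, z in m, a list of three; "claw": the opening, from 0 (shut) to 1 (fully open). In form: {"angular": [[ax, ay, az], ...], "translation": [[tx, ty, tz], ...], "claw": [claw, ...]}. A call has 1 to 20 rows; each row shifts and turns the commanded pose from where the row before left it, along the tool's axes as they then stand; what a row does not reach is not made up. A row lasts 1/8 s, in which the tool goes at most 62.5 mm and 10.7 degrees, less where a joint would pass 70% of its speed; a pose out of reach is approached as far as the arm can. A call is refused whole if a number of a shift passes 0.0625 or a number of a turn 0.188, either way. A call with a gripper value outside its range is refused whole. The fingers move at their own pace and stop on an object; "newtons" is the grip in N (left out, the last holds). Time passes only in rows, so rows that do not move let the fingers close. It gives the time, the measured TCP pose, the force and the opening at its end, in the units of the state.
- manip.state(): the state, without advancing time (a new reading comes with each control period).
- camera(name): name is "scene" or "side" or "wrist"; returns the picture (384x512x3 uint8, red, green, blue); there is no depth.
- get_calibration(name): a dict with "mtx" (3x3 intrinsics, pixels), "extrinsics" (4x4, takes a point from world to camera coordinates); the wrist camera has in their place "mount" (4x4, takes a point from camera to tool coordinates, whose origin is the TCP and whose axes are the flange's). Camera axes: x right, y down, z forward; pixel columns grow to the right and rows downward; lengths in m; the calibration is good to about 2 mm. A picture is of the moment at which its call begins: read the wrist's pose just before it. get_calibration takes no time and is no camera call.
- manip.job_done(): hands the job in, once; it reports no verdict.
The state is a dict: "clock": time; "joints": joint angles; "dq": joint speeds; "effort": joint torques, N m; "tcp_pos": TCP position; "tcp_rot": TCP orientation; "wrist_force": force on the tool from outside, world axes, zero at the start; "torque": the same for the moment, N m; "gripper_width": opening from 0.0 (shut) to 1.0 (fully open).
Only numpy, scipy, OpenCV 4.12 (cv2) and the standard library are available. Lean on these libraries where they do the work, as an engineer would, in place of code of your own. Each camera call takes 0.05 s, during which the arm holds its last target.

### The job

Push the red-and-white counterweighted barrier arm up past its balance point so that it stays raised by itself, then slide the blue tray of chocolate eggs along its lane, under the raised arm, until it is fully home against the black end stop. Only push: the tray must stay down on the lane and not be lifted or tipped, it must not go under the barrier before the arm is up, and everything else on the table stays where it is.

Things in the scene. Friction and masses are not known exactly. Their poses are not given: they have to be found in the camera images.
- station: aluminium base plate of the lane, fixed, 8 mm thick; spans x -90 to +80, y -190 to +290 mm, with a 100 mm wide tongue to x = 178 under the hinge. Origin: at table height under the barrier arm, mid lane. Lane runs along its y axis: the tray waits on the +y side, home is towards -y; x points away from the robot (within 0.2 rad). Two guide rails 14 mm high above the plate, 8 mm thick, centred at x = -69 and +69 mm (130 mm between them)
- end_stop (a point): middle of the top edge of the face of the black end stop, a bar across the lane at station y = -170 mm, top 48 mm above the table. The face looks to the station's +y; the tray is home when its wall is against it
- rest (a point): top of the steel rest post (14 x 16 mm) under the lowered arm, at station x = -72, y = 0, 66 mm above the table
- barrier (a joint): angle of the barrier arm: 0 = lowered, level across the lane; grows as the free end rises; ends at 1.66 rad (just past upright). Balances at about 0.9 rad: below that it falls shut, beyond it it swings on by itself to its end within 2 s and stays. About 2 to 3 N up at the handle starts it; hinge lightly damped
- handle (a point): centre of the black crossbar on the arm's free end: 90 mm long (along the station's y), 18 mm diameter, 75 mm above the table when lowered, at station x = -125, y = 0, outside the lane on the robot's side, open room below. It moves on a circle of 250 mm radius about the hinge, up and then away from the robot. The arm is a red tube, white bands, 18 mm diameter
- hinge (a point): the barrier's hinge axis (along the station's y), at station x = +125, y = 0, 75 mm above the table, between steel cheeks 90 mm high (x 107 to 143, y -37 to +37 mm). Steel counterweight, 52 mm diameter, 52 long: its centre 30 mm beyond and 45 mm above the hinge when the arm is lowered
- tray: blue open tray, loose, 120 mm (its x, across the lane) by 140 mm (its y, along the lane), walls 45 mm high, 4 mm thick, six chocolate eggs fixed in it, standing to 82 mm above its underside, within y -60 to +55 mm; 0.35 to 0.6 kg. Origin: centre of its underside, on the base plate. Home: against the end stop, centre at station y = -100 mm
- pot: steel mug-shaped chocolate pot, 84 mm across, 85 high; a bystander, origin at its underside; to be left alone
- sprinkles: yellow jar with red cap, 56 mm across, 100 high; a bystander, origin at its underside; to be left alone
- bowl: white bowl, 110 mm across, 50 high; a bystander, origin at its underside; to be left alone
- palette: spatula lying flat; a bystander, origin at its underside; to be left alone
- syrup: amber bottle, 60 mm across, 160 high; a bystander, origin at its underside; to be left alone
- tub: clear open tub, 160 x 120 x 70 mm; a bystander, origin at its underside; to be left alone
- cocoa: steel can, 72 mm across, 110 high; a bystander, origin at its underside; to be left alone
Not all that is in view belongs to the job. Leave any green look-alike of the tray alone.

How it is judged (in metres and radians):
On the way, in this order (a step that is already met when the one before it is completed fails the run):
1. the barrier arm stands raised at its end stop (value of joint barrier above 1.5 rad and y of tray in the frame of station above 0.07 m), for 0.2 s.
2. the tray is home against the end stop with the arm still raised (y of tray in the frame of station below -0.09 m and x of tray in the frame of station between -0.012 and 0.012 m and value of joint barrier above 1.5 rad), for 0.2 s.
At the end, for the whole second after the job is handed in: The barrier arm stays raised by itself (over 1.5 rad), and the tray lies flat and still on the lane, home within 10 mm of the end stop (all of step 2 and height (world z) of tray below 0.012 m and angle between tray's own z axis and vertical below 0.05 rad and linear speed of tray below 0.01 m/s and velocity of joint barrier between -0.05 and 0.05 rad/s); the robot touches nothing.
It fails at once if the tray goes under the barrier arm before it is raised (y of tray in the frame of station below 0.07 m and value of joint barrier below 1.2 rad).
It fails at once if the tray is lifted off the lane (height (world z) of tray above 0.025 m).
It fails at once if the tray is tipped (angle between tray's own z axis and vertical above 0.2 rad).
It fails at once if a bystander is moved more than 25 mm (distance of any of pot, sprinkles, bowl, palette, syrup, tub, cocoa from where it was at the start of the episode above 0.025 m).
It also fails if it takes over 51 s, if anything falls off the work surface, if the arm or the gripper's body presses on something with over 40 N, if the wrist force passes 120 N, or if a joint passes its speed limit or range.

## Working session

There is one attempt and no reset: what is moved stays moved. The work goes in short steps, Python scripts to look and compute and a tool call to move; the robot and the scene stay as the last step left them, time stands still between calls to the robot, and variables do not carry over. Pictures are saved under pics/ and viewed, and the job is handed in when it is done.

Besides the shell and the picture viewer there is one more tool, called by a JSON object that holds its "fn" and its "kwargs". play_rows: Moves the arm, as the interface text tells. Its arguments: {"type":"object","properties":{"angular":{"type":"array","items":{"type":"array","items":{"type":"number"}}},"translation":{"type":"array","items":{"type":"array","items":{"type":"number"}}},"claw":{"type":"array","items":{"type":"number"}},"newtons":{"type":"number"}},"required":["angular","translation","claw"]}

```bash
ls; mkdir -p pics; cat > h.py <<'E'
import numpy as np, cv2
from cell import manip, camera, get_calibration
E
python3 - <<'E'
from h import *
print(manip.state())
for n in ("scene","side","wrist"):
    im=camera(n); cv2.imwrite(f"pics/{n}0.png",im[:,:,::-1]); 
    c=get_calibration(n); print(n,{k:np.round(v,4).tolist() for k,v in c.items()})
E
```

```text
pics
{'clock': 0.0, 'joints': array([ 7.21003600e+01,  7.13365355e+00,  9.46334307e+01,  1.04595340e-03,
        7.83511377e+01, -4.73167267e+00]), 'dq': array([-0.04869509, -0.04104778, -0.02725661,  0.14149544, -0.02560795,
        0.0891061 ]), 'effort': array([-3.43910770e-04, -4.23631454e+01, -3.65440929e+01, -9.07786512e-05,
        7.23944322e-03, -8.14944912e-06]), 'tcp_pos': array([0.14790132, 0.63233083, 0.23005795]), 'tcp_rot': array([-1.79882265e+02, -1.07725395e-02,  1.66831809e+02]), 'wrist_force': array([ 0.31702781, -0.33322969, -0.00151694]), 'torque': array([-0.0219947 , -0.00096118,  0.0045533 ]), 'gripper_width': 0.9998544253292406}
scene {'mtx': [[429.5684, 0.0, 260.3138], [0.0, 429.5684, 188.1422], [0.0, 0.0, 1.0]], 'extrinsics': [[-0.546, 0.8374, 0.0256, 0.3095], [0.4285, 0.3053, -0.8504, -0.1535], [-0.72, -0.4533, -0.5255, 1.8764], [0.0, 0.0, 0.0, 1.0]]}
side {'mtx': [[418.1784, 0.0, 258.3012], [0.0, 418.1784, 190.2833], [0.0, 0.0, 1.0]], 'extrinsics': [[0.8395, -0.5434, -0.0069, -0.4957], [-0.373, -0.5668, -0.7346, 0.2852], [0.3952, 0.6192, -0.6785, 1.2302], [0.0, 0.0, 0.0, 1.0]]}
wrist {'mtx': [[303.8396, 0.0, 253.2874], [0.0, 303.8396, 194.2378], [0.0, 0.0, 1.0]], 'mount': [[-0.0001, -0.9513, -0.3082, 0.079], [1.0, -0.0004, 0.0009, 0.0005], [-0.0009, -0.3082, 0.9513, -0.1428], [0.0, 0.0, 0.0, 1.0]]}
```

View pics/scene0.png

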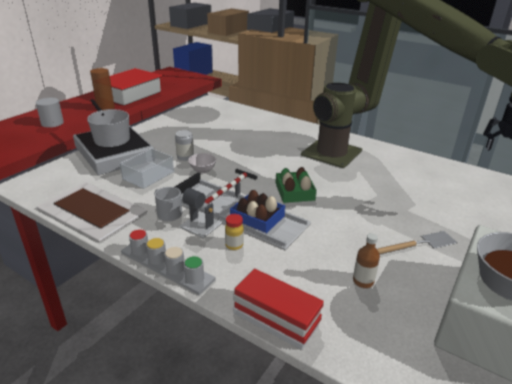

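View pics/side0.png

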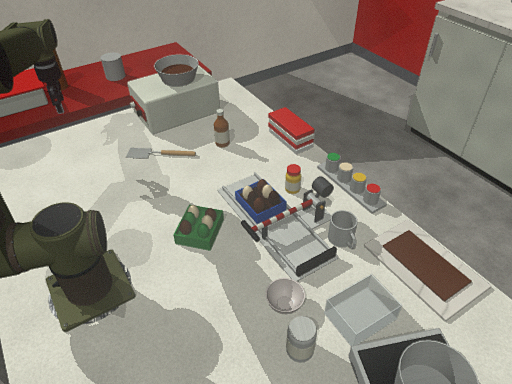

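View pics/wrist0.png

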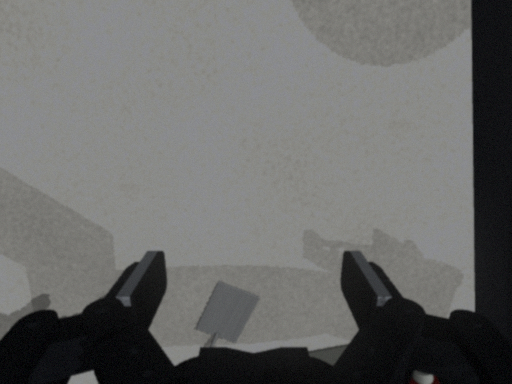

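The blue tray with eggs is at scene (257,210) / side (261,198). The green look-alike is at scene (295,185) / side (199,227), and I'll leave it alone. The barrier handle is at scene (246,174) / side (250,231). Next I'll enlarge crops to confirm.

```bash
python3 - <<'E'
import cv2
s=cv2.imread("pics/scene0.png")[140:260,130:330]; cv2.imwrite("pics/scene0c.png",cv2.resize(s,None,fx=4,fy=4,interpolation=cv2.INTER_CUBIC))
s=cv2.imread("pics/side0.png")[150:300,200:400]; cv2.imwrite("pics/side0c.png",cv2.resize(s,None,fx=4,fy=4,interpolation=cv2.INTER_CUBIC))
E
```

```text
(no output)
```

View pics/scene0c.png

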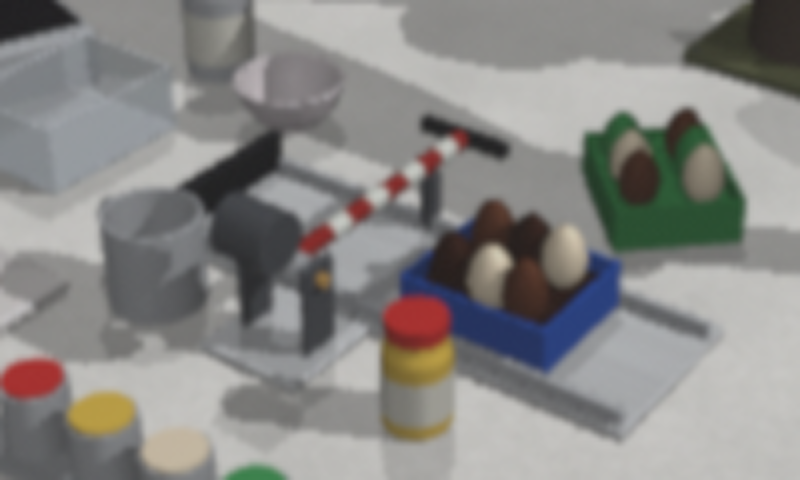

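View pics/side0c.png

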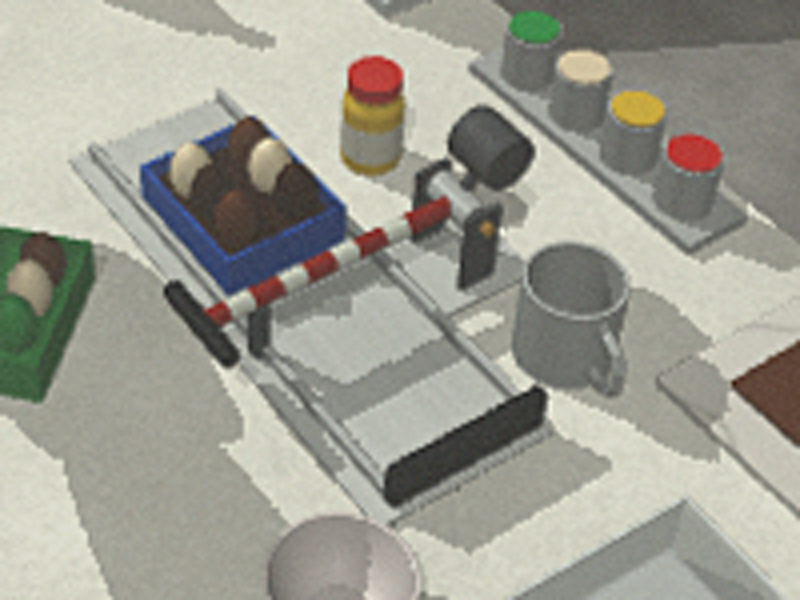

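```bash
cat >> h.py <<'E'
from scipy.optimize import least_squares
K={n:get_calibration(n) for n in ("scene","side","wrist")}
def proj(n,P):
    c=K[n]; p=np.atleast_2d(P)@c["extrinsics"][:3,:3].T+c["extrinsics"][:3,3]
    q=p@c["mtx"].T; return q[:,:2]/q[:,2:]
def ray(n,uv,z):
    c=K[n]; R=c["extrinsics"][:3,:3]; t=c["extrinsics"][:3,3]
    d=R.T@np.linalg.solve(c["mtx"],[*uv,1.]); o=-R.T@t
    return o+d*(z-o[2])/d[2]
def tri(a,b):
    return least_squares(lambda P:np.r_[proj("scene",P)[0]-a,proj("side",P)[0]-b],[.6,0,.05])
def sc(u,v): return np.array([130+u/4-.375,140+v/4-.375])
def sd(u,v): return np.array([200+u/4-.375,150+v/4-.375])
E
python3 - <<'E'
from h import *
for n,uv,l in [("side",sd(72,160),(-90,290)),("side",sd(222,92),(80,290)),("side",sd(395,522),(-90,-190)),("side",sd(552,430),(80,-190)),("scene",sc(720,328),(-90,290)),("scene",sc(620,437),(80,290))]:
    print(l,n,ray(n,uv,.008).round(4))
for a,b,l in [((425,124),(172,288),"handle +y?"),((425,124),(232,358),"handle"),((505,150),(172,288),"handle+y"),((462,139),(213,316),"arm end"),((280,135),(388,468),'es'),((617,262),(143,168),'tray'),((403,278),(345,208),'tray'),((545,328),(240,125),'tray far'),((400,275),(345,208),'tray')]:
    r=tri(sc(*a),sd(*b)); print(l,r.x.round(4),r.fun.round(1))
for n,uv in [("side",sd(143,168)),("side",sd(230,262)),("side",sd(345,208)),("scene",sc(617,262)),("scene",sc(403,280)),("scene",sc(545,328))]:
    print('tray z.053',n,ray(n,uv,.053).round(4))
E
```

```text
(-90, 290) side [0.5158 0.1577 0.008 ]
(80, 290) side [0.6817 0.1631 0.008 ]
(-90, -190) side [ 0.5244 -0.3198  0.008 ]
(80, -190) side [ 0.6773 -0.3181  0.008 ]
(-90, 290) scene [0.5173 0.1629 0.008 ]
(80, 290) scene [0.6861 0.1656 0.008 ]
handle +y? [ 0.48   -0.1259  0.1007] [ 8.9 -2.6  7.5  2.7]
handle [ 0.4784 -0.1684  0.0749] [-0.4  0.1 -0.3 -0.1]
handle+y [ 0.4772 -0.0821  0.0759] [-0.6  0.2 -0.5 -0.2]
arm end [ 0.487  -0.1244  0.077 ] [-1.1  0.3 -1.  -0.3]
es [ 0.5306 -0.2979  0.0446] [-0.4  0.1 -0.3 -0.1]
tray [0.5413 0.0733 0.0516] [-0.5  0.2 -0.5 -0.2]
tray [ 0.6598 -0.0608  0.0489] [-0.8  0.2 -0.8 -0.2]
tray far [0.6465 0.0733 0.0483] [ 0.5 -0.2  0.6  0.2]
tray [ 0.6591 -0.0632  0.0508] [-0.5  0.1 -0.5 -0.1]
tray z.053 side [0.5415 0.0701 0.053 ]
tray z.053 side [ 0.5434 -0.0663  0.053 ]
tray z.053 side [ 0.6588 -0.0666  0.053 ]
tray z.053 scene [0.5413 0.0751 0.053 ]
tray z.053 scene [ 0.6646 -0.054   0.053 ]
tray z.053 scene [0.6537 0.0758 0.053 ]
```

```bash
python3 - <<'E'
from h import *
print('bowl rim L/R/top/bot',[ray("side",sd(*p),.05).round(3)[:2].tolist() for p in [(268,575),(422,575),(345,515)]])
print('bowl scene',[ray("scene",sc(*p),.05).round(3)[:2].tolist() for p in [(234,85),(342,85),(288,55),(288,112)]])
print('green side rim',[ray("side",sd(*p),.053).round(3)[:2].tolist() for p in [(95,245),(40,380)]])
print('green scene rim',[ray("scene",sc(*p),.053).round(3)[:2].tolist() for p in [(583,140),(612,222),(740,195),(720,130)]])
print('sprinkles cap',[ray("side",sd(*p),.1).round(3)[:2].tolist() for p in [(375,75)]],[ray("scene",sc(*p),.1).round(3)[:2].tolist() for p in [(417,315)]])
print('pot rim',[ray("side",sd(*p),.085).round(3)[:2].tolist() for p in [(573,278)]],[ray("scene",sc(*p),.085).round(3)[:2].tolist() for p in [(153,213)]])
print('syrup top',ray("scene",(372,240),.16).round(3), ray("side",(220,115),.16).round(3))
E
```

```text
bowl rim L/R/top/bot [[0.405, -0.329], [0.494, -0.387], [0.478, -0.318]]
bowl scene [[0.487, -0.39], [0.426, -0.305], [0.407, -0.389], [0.498, -0.313]]
green side rim [[0.461, 0.011], [0.354, -0.092]]
green scene rim [[0.384, -0.054], [0.491, 0.04], [0.387, 0.11], [0.293, 0.042]]
sprinkles cap [[0.749, 0.017]] [[0.75, 0.023]]
pot rim [[0.742, -0.254]] [[0.742, -0.251]]
syrup top [0.689 0.418 0.16 ] [0.659 0.375 0.16 ]
```

{"fn": "play_rows", "kwargs": {"angular": [[0,0,0],[0,0,0],[0,0,0],[0,0,0],[0,0,0],[0,0,0],[0,0,0],[0,0,0],[0,0,0],[0,0,0],[0,0,0],[0,0,0],[0,0,0],[0,0,0],[0,0,0]], "translation": [[-0.03,-0.0466,-0.002],[-0.03,-0.0466,-0.002],[-0.03,-0.0466,-0.002],[-0.03,-0.0466,-0.002],[-0.03,-0.0466,-0.002],[-0.03,-0.0466,-0.002],[-0.03,-0.0466,-0.002],[-0.03,-0.0466,-0.002],[-0.03,-0.0466,-0.002],[-0.03,-0.0466,-0.002],[-0.03,-0.0466,-0.002],[-0.03,-0.0466,-0.002],[-0.03,-0.0466,-0.002],[-0.03,-0.0466,-0.002],[-0.03,-0.0466,-0.002]], "claw": [0,0,0,0,0,0,0,0,0,0,0,0,0,0,0]}}

```text
clock: 2.02
tcp_pos: [0.4272, -0.1522, 0.2612]
tcp_rot: [180.0, 0.0, 166.8]
wrist_force: [0.5, 0.6, 0.9]
gripper_width: 0.004
```

{"fn": "play_rows", "kwargs": {"angular": [[0,0,0.182],[0,0,0.182],[0,0,0.182],[0,0,0.182],[0,0,0.182],[0,0,0.182],[0,0,0.182],[0,0,0.182],[0,0,0.182],[0,0,0.182],[0,0,0.182],[0,0,0.182],[0,0,0.182],[0,0,0.182],[0,0,0.182],[0,0,0.182]], "translation": [[0,0,0],[0,0,0],[0,0,0],[0,0,0],[0,0,0],[0,0,0],[0,0,0],[0,0,0],[0,0,0],[0,0,0],[0,0,0],[0,0,0],[0,0,0],[0,0,0],[0,0,0],[0,0,0]], "claw": [0,0,0,0,0,0,0,0,0,0,0,0,0,0,0,0]}}

```text
clock: 4.03
tcp_pos: [0.4268, -0.1501, 0.261]
tcp_rot: [-180.0, 0.0, -0.4]
wrist_force: [0.7, 0.2, 0.5]
gripper_width: -0.002
```

```bash
python3 - <<'E'
from h import *
s=manip.state(); print(s['clock'],s['joints'].round(1),s['tcp_pos'].round(4),s['tcp_rot'].round(2))
E
```

```text
4.025 [-26.2 -20.  116.5  -0.   83.5  64.2] [ 0.4268 -0.1501  0.261 ] [-1.7999e+02  3.0000e-02 -3.5000e-01]
```

{"fn": "play_rows", "kwargs": {"angular": [[0,0.157,0],[0,0.157,0],[0,0.157,0],[0,0.157,0],[0,0.157,0],[0,0,0]], "translation": [[0,0,0],[0,0,0],[0,0,0],[0,0,0],[0,0,0],[0,0,0]], "claw": [0,0,0,0,0,0]}}

```text
clock: 4.78
tcp_pos: [0.4252, -0.1501, 0.258]
tcp_rot: [-179.8, -44.8, -0.3]
wrist_force: [0.0, -0.6, -0.0]
gripper_width: 0.0
```

```bash
python3 - <<'E'
from h import *
s=manip.state(); print(s['clock'],s['joints'].round(1),s['tcp_pos'].round(4),s['tcp_rot'].round(2))
cv2.imwrite("pics/side1.png",camera("side")[:,:,::-1])
E
```

```text
4.775 [-44.2 -48.8 141.2  35.4  57.7  34.8] [ 0.4252 -0.1501  0.258 ] [-179.83  -44.76   -0.29]
```

View pics/side1.png

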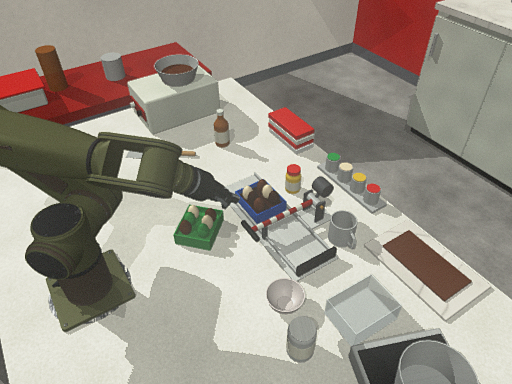

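{"fn": "play_rows", "kwargs": {"angular": [[0,0,0],[0,0,0],[0,0,0],[0,0,0],[0,0,0]], "translation": [[-0.03,0.002,0.0265],[-0.03,0,0.0265],[-0.03,0,0.0265],[-0.03,0,0.0265],[0,0,0]], "claw": [0,0,0,0,0]}}

```text
clock: 5.45
tcp_pos: [0.4164, -0.1506, 0.0987]
tcp_rot: [-179.6, -44.6, -0.2]
wrist_force: [-0.7, 0.0, -0.0]
gripper_width: -0.001
```

```bash
python3 - <<'E'
from h import *
s=manip.state(); print(s['clock'],s['joints'].round(1),s['tcp_pos'].round(4),s['tcp_rot'].round(2))
cv2.imwrite("pics/side2.png",cv2.resize(camera("side")[130:280,130:330,::-1],None,fx=4,fy=4))
cv2.imwrite("pics/wrist2.png",camera("wrist")[:,:,::-1])
E
```

```text
5.45 [-45.8 -38.4 151.9  47.8  43.2  15.1] [ 0.4164 -0.1506  0.0987] [-179.56  -44.62   -0.21]
```

View pics/side2.png

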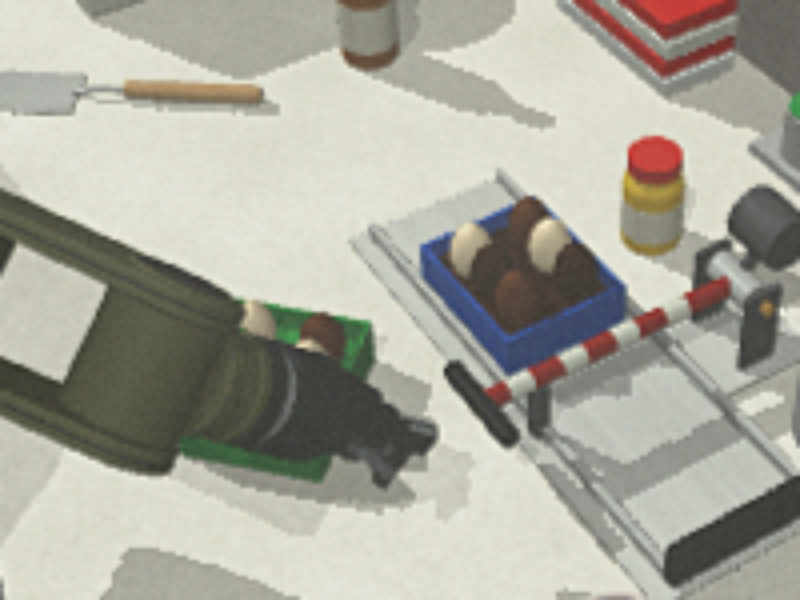

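View pics/wrist2.png

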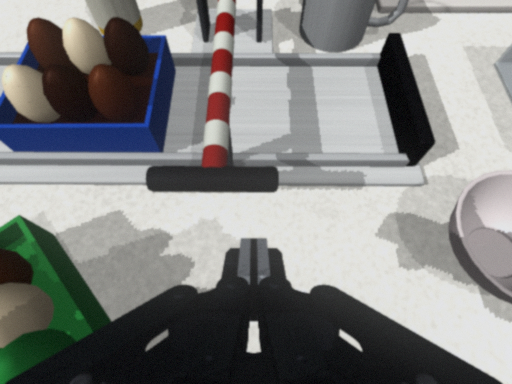

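```bash
cat >> h.py <<'E'
from scipy.spatial.transform import Rotation as Ro
def wpose(s=None):
    s=s or manip.state(); T=np.eye(4); T[:3,:3]=Ro.from_euler('xyz',s['tcp_rot'],degrees=True).as_matrix(); T[:3,3]=s['tcp_pos']
    return T@K["wrist"]["mount"]
def wray(T,uv,z):
    d=T[:3,:3]@np.linalg.solve(K["wrist"]["mtx"],[*uv,1.]); o=T[:3,3]; return o+d*(z-o[2])/d[2]
E
python3 - <<'E'
from h import *
T=wpose()
for l,uv,z in [('green',(20,218),.045),('green',(60,285),.045),('green',(105,322),0),('h+y',(147,179),.075),('h-y',(277,179),.075),('tray',(0,125),.053),('tray',(148,124),.053),('tray',(165,38),.053),('stop top',(387,34),.048),('stop top',(431,132),.048)]: print(l,wray(T,uv,z).round(3))
print('green scene rim',[ray("scene",sc(*p),.045).round(3)[:2].tolist() for p in [(583,140),(612,222),(740,195)]])
E
```

```text
green [0.463 0.027 0.045]
green [ 0.413 -0.018  0.045]
green [ 0.393 -0.035  0.   ]
h+y [ 0.48  -0.077  0.075]
h-y [ 0.48  -0.169  0.075]
tray [0.547 0.068 0.053]
tray [ 0.548 -0.06   0.053]
tray [ 0.662 -0.06   0.053]
stop top [ 0.675 -0.295  0.048]
stop top [ 0.543 -0.308  0.048]
green scene rim [[0.372, -0.061], [0.48, 0.034], [0.375, 0.105]]
```

{"fn": "play_rows", "kwargs": {"angular": [[0,0,0],[0,0,0],[0,0,0],[0,0,0],[0,0,0]], "translation": [[0,0.001,0.022],[0,0,0.022],[0,0,0.022],[0,0,0.022],[0,0,0]], "claw": [0,0,0,0,0]}}

```text
clock: 6.18
tcp_pos: [0.4813, -0.1537, 0.041]
tcp_rot: [180.0, -45.1, 0.1]
wrist_force: [-0.4, 0.6, 0.0]
gripper_width: 0.002
```

```bash
python3 - <<'E'
from h import *
s=manip.state(); print(s['clock'],s['joints'].round(1),s['tcp_pos'].round(4),s['tcp_rot'].round(2),s['wrist_force'].round(1))
cv2.imwrite("pics/side3.png",cv2.resize(camera("side")[130:280,130:330,::-1],None,fx=4,fy=4))
E
```

```text
6.175 [-37.8 -16.2 145.6  66.3  28.3  -2.2] [ 0.4813 -0.1537  0.041 ] [ 1.7998e+02 -4.5050e+01  1.0000e-01] [-0.4  0.6  0. ]
```

View pics/side3.png

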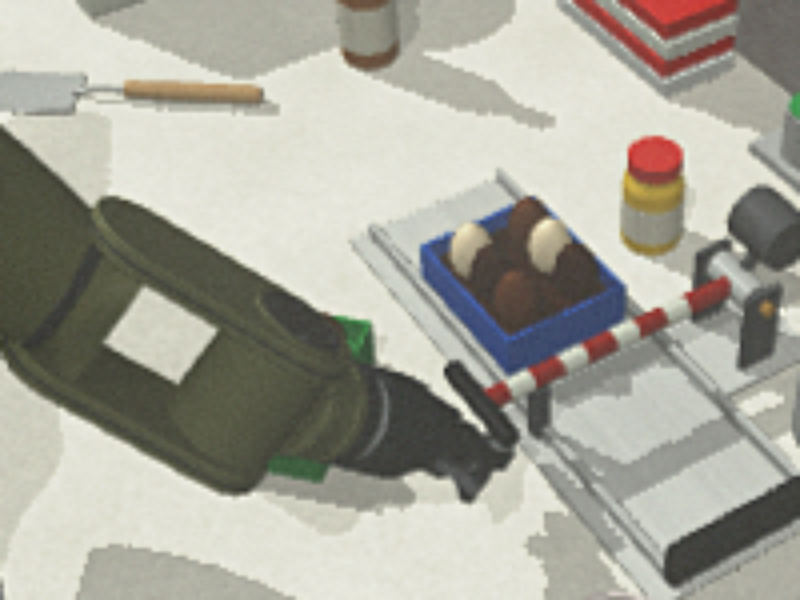

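{"fn": "play_rows", "kwargs": {"angular": [[0,0,0],[0,0,0],[0,0,0],[0,0,0],[0,0,0],[0,0,0]], "translation": [[0.009,0,-0.009],[0.0125,0,-0.008],[0.02,0,-0.015],[0.0215,0,-0.0127],[0.0226,0,-0.0106],[0,0,0]], "claw": [0,0,0,0,0,0]}}

```text
clock: 6.98
tcp_pos: [0.5024, -0.1546, 0.1439]
tcp_rot: [179.6, -45.4, 0.3]
wrist_force: [-0.8, -0.2, -0.9]
gripper_width: -0.004
```

```bash
python3 - <<'E'
from h import *
s=manip.state(); print(s['clock'],s['joints'].round(1),s['tcp_pos'].round(4),s['tcp_rot'].round(2),s['wrist_force'].round(1))
cv2.imwrite("pics/side4.png",cv2.resize(camera("side")[130:280,180:380,::-1],None,fx=4,fy=4))
E
```

```text
6.975 [-35.6 -26.7 140.9  45.5  35.2  23.3] [ 0.5024 -0.1546  0.1439] [179.57 -45.35   0.29] [-0.8 -0.2 -0.9]
```

View pics/side4.png

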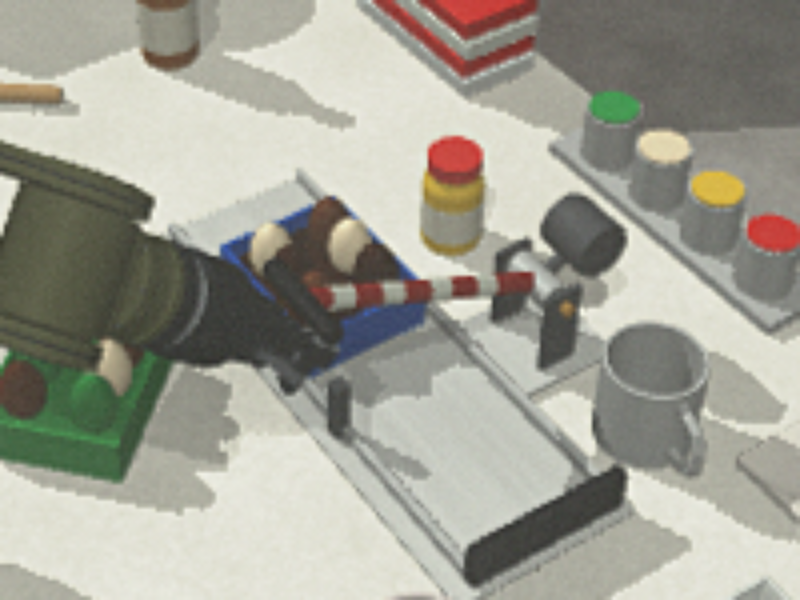

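The arm is rising on the fingers, with the handle at crop (300,300). I'll carry on past the balance point.

{"fn": "play_rows", "kwargs": {"angular": [[0,0,0],[0,0,0],[0,0,0],[0,0,0],[0,0,0],[0,0,0],[0,0,0],[0,0,0]], "translation": [[0.0236,0,-0.008],[0.0243,0,-0.006],[0.0247,0,-0.0034],[0.025,0,-0.001],[0.025,0,0.0016],[0.0247,0,0.004],[0.0241,0,0.0066],[0,0,0]], "claw": [0,0,0,0,0,0,0,0]}}

```text
clock: 8.02
tcp_pos: [0.6182, -0.1534, 0.265]
tcp_rot: [180.0, -45.0, 0.0]
wrist_force: [-1.0, 0.2, -0.8]
gripper_width: -0.002
```

```bash
python3 - <<'E'
from h import *
s=manip.state(); print(s['clock'],s['joints'].round(1),s['tcp_pos'].round(4),s['tcp_rot'].round(2),s['wrist_force'].round(1))
cv2.imwrite("pics/side5.png",cv2.resize(camera("side")[100:280,180:400,::-1],None,fx=3.3,fy=3.3))
E
```

```text
8.025 [-26.8 -17.5 122.   31.2  37.9  44.8] [ 0.6182 -0.1534  0.265 ] [ 1.7997e+02 -4.5010e+01  4.0000e-02] [-1.   0.2 -0.8]
```

View pics/side5.png

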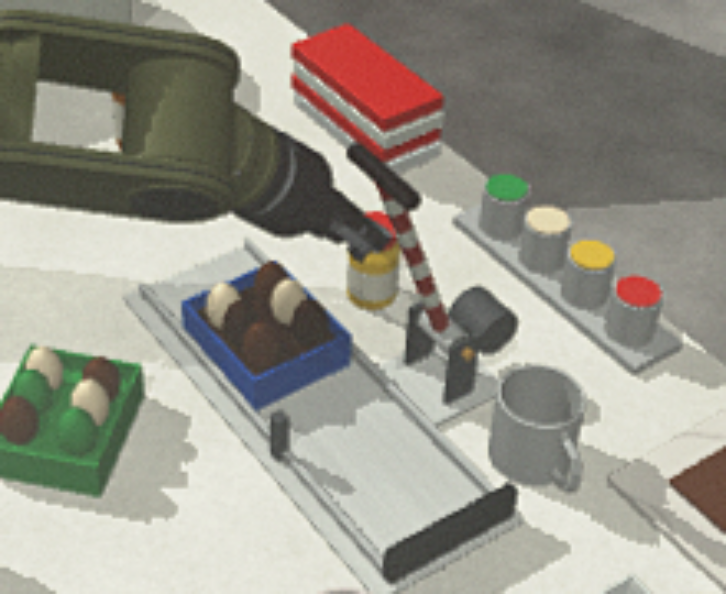

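{"fn": "play_rows", "kwargs": {"angular": [[0,0,0],[0,0,0],[0,0,0],[0,-0.157,0],[0,-0.157,0],[0,-0.157,0],[0,-0.157,0],[0,-0.157,0],[0,0,-0.1745],[0,0,-0.1745],[0,0,-0.1745],[0,0,-0.1745],[0,0,-0.1745],[0,0,-0.1745],[0,0,-0.1745],[0,0,-0.1745],[0,0,-0.1745],[0,0,0]], "translation": [[0,0,-0.038],[0,0,-0.038],[0,0,-0.038],[0,0,0],[0,0,0],[0,0,0],[0,0,0],[0,0,0],[0,0,0],[0,0,0],[0,0,0],[0,0,0],[0,0,0],[0,0,0],[0,0,0],[0,0,0],[0,0,0],[0,0,0]], "claw": [0,0,0,0,0,0,0,0,0.5,0.5,0.5,0.5,0.5,0.5,0.5,0.5,0.5,0.5]}}

```text
clock: 10.32
tcp_pos: [0.5358, -0.1533, 0.3438]
tcp_rot: [-179.9, -0.1, 89.8]
wrist_force: [0.5, 0.3, 0.1]
gripper_width: 0.498
```

```bash
python3 - <<'E'
from h import *
s=manip.state(); print(s['clock'],s['joints'].round(1),s['tcp_pos'].round(4),s['tcp_rot'].round(2),s['wrist_force'].round(1),s['gripper_width'])
cv2.imwrite("pics/side6.png",camera("side")[:,:,::-1])
cv2.imwrite("pics/scene6.png",camera("scene")[:,:,::-1])
E
```

```text
10.325 [-21.5  -7.2  98.2   0.   89.2 -21.3] [ 0.5358 -0.1533  0.3438] [-1.7988e+02 -6.0000e-02  8.9830e+01] [0.5 0.3 0.1] 0.4983873427772845
```

View pics/side6.png

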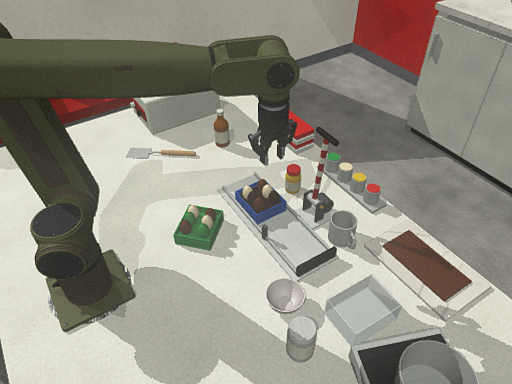

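View pics/scene6.png

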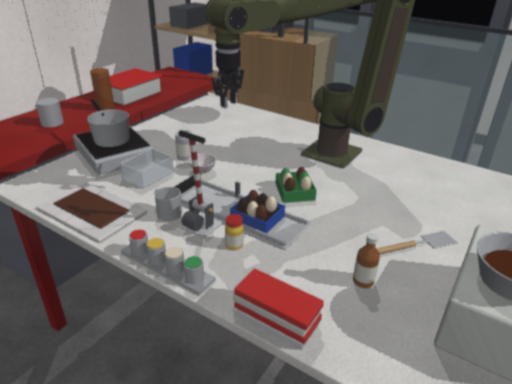

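The barrier stands upright (side (320,165), scene (197,172)) and the tray hasn't moved. Next I'll go behind the tray's +y wall.

{"fn": "play_rows", "kwargs": {"angular": [[0,0,0],[0,0,0],[0,0,0],[0,0,0],[0,0,0],[0,0,0],[0,0,0],[0,0,0],[0,0,0],[0,0,0],[0,0,0]], "translation": [[0.0463,0.0107,0.0307],[0.0463,0.0107,0.0307],[0.0463,0.0107,0.0307],[0.0463,0.0107,0.0307],[0.0463,0.0107,0.0307],[0.0463,0.0107,0.0307],[0,0,0.035],[0,0,0.035],[0,0,0.035],[0,0,0.025],[0,0,0]], "claw": [0.5,0.5,0.5,0.5,0.5,0.5,0.5,0.5,0.5,0.5,0.5]}}

```text
clock: 11.8
tcp_pos: [0.5989, 0.1241, 0.028]
tcp_rot: [-179.7, 0.0, 89.9]
wrist_force: [0.1, 0.1, 0.3]
gripper_width: 0.498
```

```bash
python3 - <<'E'
from h import *
s=manip.state(); print(s['clock'],s['joints'].round(1),s['tcp_pos'].round(4),s['tcp_rot'].round(2),s['wrist_force'].round(1),s['gripper_width'])
cv2.imwrite("pics/side7.png",cv2.resize(camera("side")[100:280,180:400,::-1],None,fx=3.3,fy=3.3))
cv2.imwrite("pics/scene7.png",cv2.resize(camera("scene")[110:270,140:340,::-1],None,fx=3.7,fy=3.7))
E
```

```text
11.8 [  6.7  14.3 107.4   0.   58.7   6.8] [0.5989 0.1241 0.028 ] [-1.7965e+02  4.0000e-02  8.9880e+01] [0.1 0.1 0.3] 0.4984930666204817
```

View pics/side7.png

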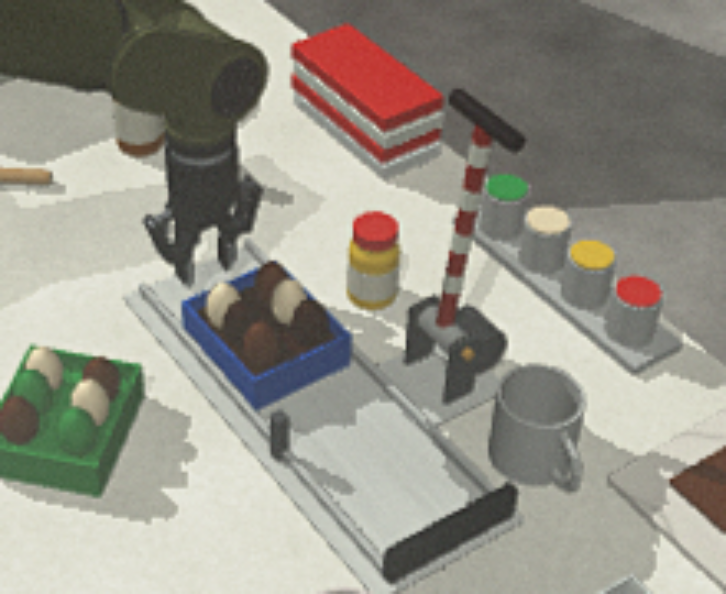

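View pics/scene7.png

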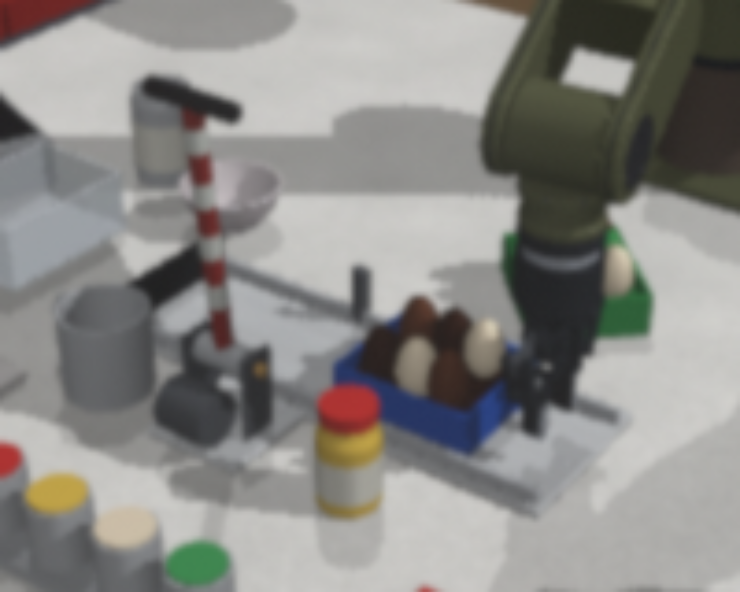

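{"fn": "play_rows", "kwargs": {"angular": [[0,0,0],[0,0,0],[0,0,0],[0,0,0],[0,0,0],[0,0,0],[0,0,0],[0,0,0],[0,0,0],[0,0,0],[0,0,0],[0,0,0],[0,0,0],[0,0,0],[0,0,0],[0,0,0],[0,0,0]], "translation": [[-0.015,0,0],[-0.015,0,0],[-0.006,0,0],[-0.006,0,0],[-0.01,0,0],[-0.015,0.0003,0],[-0.015,0.0003,0],[-0.015,0.0003,0],[-0.015,0.0003,0],[-0.015,0.0003,0],[-0.015,0.0003,0],[-0.015,0.0003,0],[-0.015,0.0003,0],[-0.015,0.0003,0],[-0.015,0.0003,0],[-0.01,0,0],[0,0,0]], "claw": [0.5,0.5,0.5,0.5,0.5,0.5,0.5,0.5,0.5,0.5,0.5,0.5,0.5,0.5,0.5,0.5,0.5]}}

```text
clock: 14.02
tcp_pos: [0.604, -0.0889, 0.0305]
tcp_rot: [-180.0, 0.1, 89.9]
wrist_force: [-1.1, 0.1, 0.1]
gripper_width: 0.504
```

```bash
python3 - <<'E'
from h import *
s=manip.state(); print(s['clock'],s['joints'].round(1),s['tcp_pos'].round(4),s['tcp_rot'].round(2),s['wrist_force'].round(1),s['gripper_width'])
cv2.imwrite("pics/side8.png",cv2.resize(camera("side")[100:280,180:400,::-1],None,fx=3.3,fy=3.3))
cv2.imwrite("pics/scene8.png",cv2.resize(camera("scene")[110:270,140:340,::-1],None,fx=3.7,fy=3.7))
E
```

```text
14.025 [-1.340e+01  1.380e+01  1.077e+02 -1.000e-01  5.850e+01 -1.330e+01] [ 0.604  -0.0889  0.0305] [-1.7997e+02  8.0000e-02  8.9930e+01] [-1.1  0.1  0.1] 0.5043303632509605
```

View pics/side8.png

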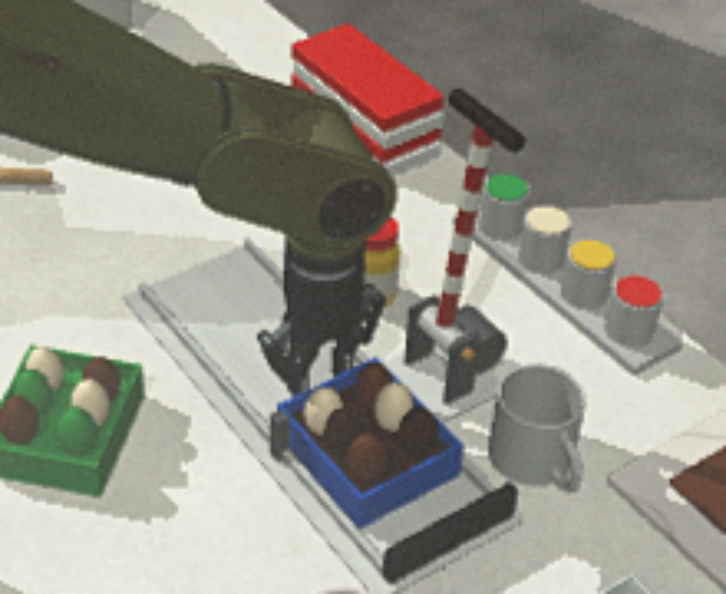

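View pics/scene8.png

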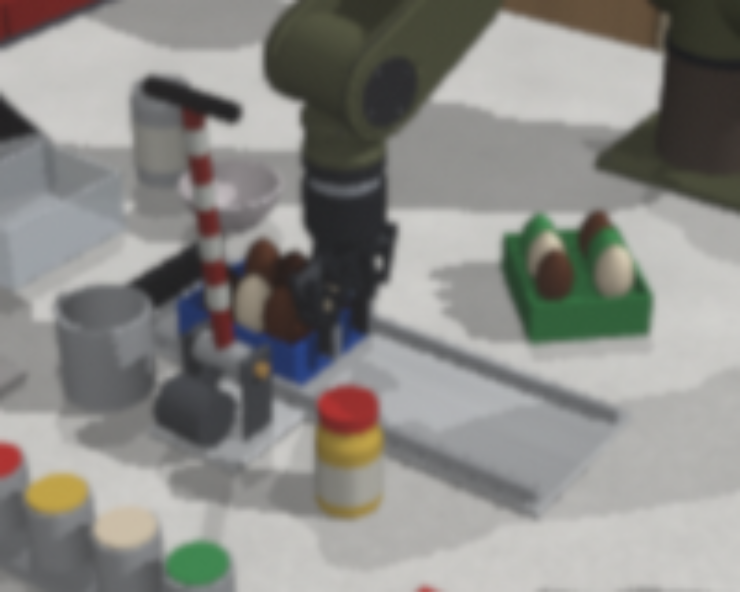

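The tray slides straight under the raised arm. About 50 mm remain, so I'll slow down.

{"fn": "play_rows", "kwargs": {"angular": [[0,0,0],[0,0,0],[0,0,0],[0,0,0],[0,0,0],[0,0,0],[0,0,0],[0,0,0]], "translation": [[-0.006,0,0],[-0.008,0,0],[-0.008,0,0],[-0.008,0,0],[-0.006,0,0],[-0.005,0,0],[-0.004,0,0],[0,0,0]], "claw": [0.5,0.5,0.5,0.5,0.5,0.5,0.5,0.5]}}

```text
clock: 15.12
tcp_pos: [0.6045, -0.1332, 0.0312]
tcp_rot: [180.0, 0.1, 90.0]
wrist_force: [1.0, -0.3, -0.5]
gripper_width: 0.499
```

{"fn": "play_rows", "kwargs": {"angular": [[0,0,0],[0,0,0],[0,0,0]], "translation": [[-0.003,0,0],[-0.003,0,0],[0,0,0]], "claw": [0.5,0.5,0.5]}}

```text
clock: 15.5
tcp_pos: [0.6046, -0.1387, 0.0313]
tcp_rot: [180.0, 0.0, 90.0]
wrist_force: [-0.2, 1.9, 2.4]
gripper_width: 0.494
```

```bash
python3 - <<'E'
from h import *
s=manip.state(); print(s['clock'],s['tcp_pos'].round(4),s['wrist_force'].round(1))
cv2.imwrite("pics/side9.png",cv2.resize(camera("side")[180:300,220:380,::-1],None,fx=5,fy=5,interpolation=2))
E
```

```text
15.5 [ 0.6046 -0.1387  0.0313] [-0.2  1.9  2.4]
```

View pics/side9.png

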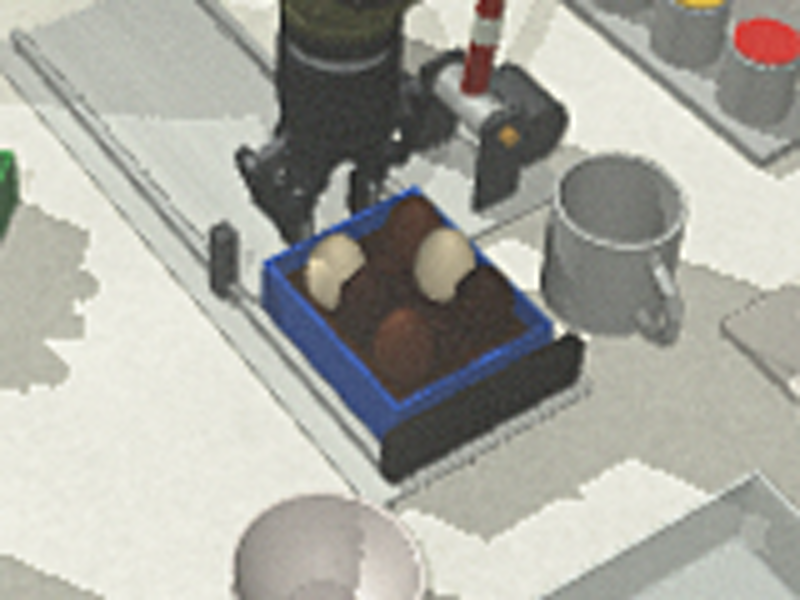

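{"fn": "play_rows", "kwargs": {"angular": [[0,0,0],[0,0,0],[0,0,0]], "translation": [[-0.002,0,0],[-0.002,0,0],[0,0,0]], "claw": [0.5,0.5,0.5]}}

```text
clock: 15.92
tcp_pos: [0.6044, -0.1426, 0.0311]
tcp_rot: [180.0, 0.0, 90.0]
wrist_force: [0.5, 3.0, 2.7]
gripper_width: 0.499
```

{"fn": "play_rows", "kwargs": {"angular": [[0,0,0],[0,0,0],[0,0,0]], "translation": [[-0.002,0,0],[-0.002,0,0],[0,0,0]], "claw": [0.5,0.5,0.5]}}

```text
clock: 16.3
tcp_pos: [0.6049, -0.1433, 0.0311]
tcp_rot: [179.9, -0.3, 89.9]
wrist_force: [3.6, 14.5, 3.9]
gripper_width: 0.501
```

The force jumped to 14.5 N and the TCP stalled at y = -0.143. The tray is against the end stop, so I'll back off.

{"fn": "play_rows", "kwargs": {"angular": [[0,0,0],[0,0,0],[0,0,0],[0,0,0],[0,0,0],[0,0,0],[0,0,0],[0,0,0],[0,0,0],[0,0,0],[0,0,0]], "translation": [[0.006,0,0],[0.015,0,0],[0.03,0,0],[0.03,0,0],[0.03,0,0],[0.02,0,-0.03],[0.02,0,-0.04],[0.03,0,-0.04],[0.03,0,-0.04],[0,0,0],[0,0,0]], "claw": [0.5,0.5,0.5,0.5,0.5,0.5,0.5,0.5,0.5,0.5,0.5]}}

```text
clock: 17.68
tcp_pos: [0.6037, 0.0644, 0.18]
tcp_rot: [-179.9, 0.0, 90.0]
wrist_force: [-0.2, 0.2, -0.2]
gripper_width: 0.504
```

```bash
python3 - <<'E'
from h import *
s=manip.state(); print(s['clock'],s['tcp_pos'].round(4),s['wrist_force'].round(1))
cv2.imwrite("pics/side10.png",cv2.resize(camera("side")[130:280,200:400,::-1],None,fx=4,fy=4,interpolation=2))
cv2.imwrite("pics/scene10.png",cv2.resize(camera("scene")[120:260,130:330,::-1],None,fx=4,fy=4,interpolation=2))
E
```

```text
17.675 [0.6037 0.0644 0.18  ] [-0.2  0.2 -0.2]
```

View pics/side10.png

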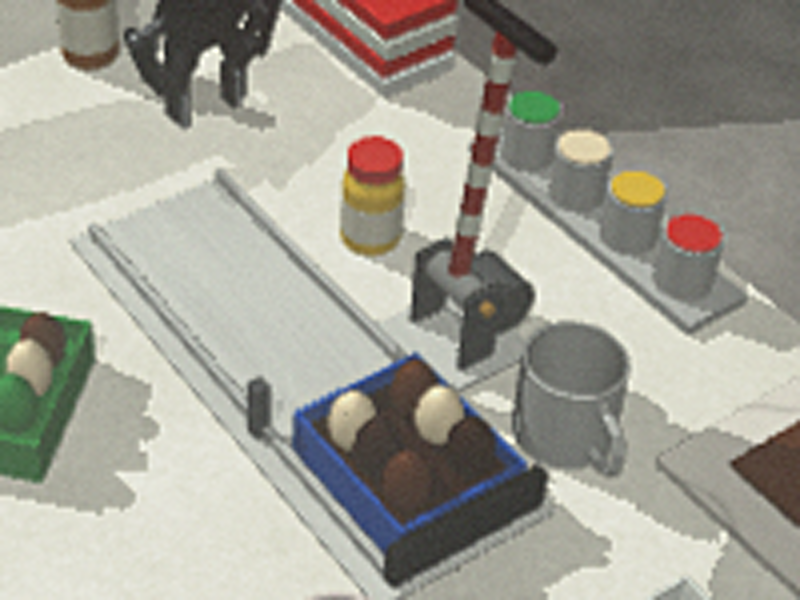

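View pics/scene10.png

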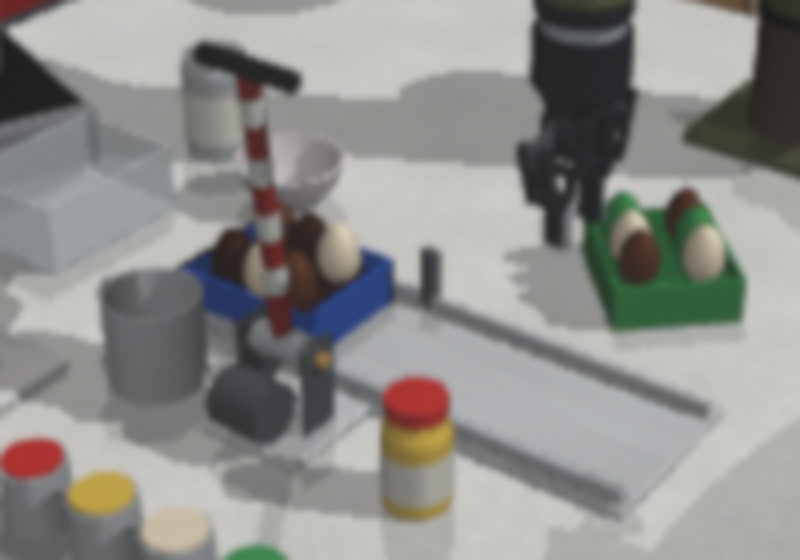

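The tray touches the black stop (side crop (395,540)–(530,465)) and lies flat. The arm is upright and the gripper is clear. One numeric check before I hand in.

```bash
python3 - <<'E'
from h import *
for p in [(297,412),(418,356)]: print(ray("side",(200+p[0]/4-.4,130+p[1]/4-.4),.053).round(4))
r=tri((130+393/4-.4,120+262/4-.4),(200+297/4-.4,130+412/4-.4)); print(r.x.round(4),r.fun.round(1))
o=np.array([.603,-.123]);th=.014
print('station y of +y wall', ((r.x[:2]-o)@[-np.sin(th),np.cos(th)]).round(4),'expected -0.030')
a,b=(130+247/4-.4,120+72/4-.4),(200+510/4-.4,130+28/4-.4)
r=tri(a,b); print('handle',r.x.round(3),r.fun.round(1), 'angle',np.arctan2(r.x[2]-.075,-(r.x[0]-.728)))
print(manip.job_done())
E
```

```text
[ 0.5461 -0.1589  0.053 ]
[ 0.6622 -0.163   0.053 ]
[ 0.5461 -0.1558  0.0509] [-0.7  0.1 -0.6 -0.2]
station y of +y wall -0.032 expected -0.030
handle [ 0.75  -0.127  0.321] [-0.5  0.1 -0.5 -0.1] angle 1.6597576562301706
the job is handed in; nothing more can be done
None
```

I raised the barrier and slid the tray home, then handed the job in at about 18 s of the 51 s allowed. No verdict is reported on hand-in.

- **Barrier:** I lifted the handle from below with the shut fingers tilted 45°, following its arc past the balance point. It swung up to its end by itself. The last views put it at about 1.66 rad, and it stayed there with nothing touching it.
- **Tray:** I pushed its +y wall along the lane with the half-open fingers until the force rose to 14.5 N and the motion stalled against the black stop. Its +y wall then measured at station y = -0.032 m, against -0.030 m expected at home. It lies flat between the rails.
- **Surroundings:** The gripper is clear, with about 0 N at the wrist. In the views the green tray and the nearby bystanders look unmoved. I did not measure their positions again.

No check failed, but one spread: casting a single side-view ray gave the tray's +y wall 3–7 mm farther toward the stop than the two-view value.

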